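Seat the kettle trivet on the electric tea stove

TASK

The cast-iron kettle trivet sits skewed on the electric tea stove, riding up on the stove's locating pin. With a fingertip against one of its claws, push the trivet round until the notch in its edge stands over the brass pin, then press it straight down until it is fully seated on the stove's ledge, and leave it there. Only push and press it: do not take a claw between the fingers or lift the trivet, and leave the turntable's tea things, the tea caddy and the whisk as they stand.

Things in the scene. Friction and masses are not known exactly. Their poses are not given: they have to be found in the camera images.
- stove: Round electric tea stove, brown glazed, 216 mm across, fixed, cold. Origin on its vertical axis at the shelf surface; z up. Its top is an aluminium ledge 72 mm above the shelf; in the middle a steel collar 128 mm across with a grey glass hotplate rises to 84 mm. The locating pin stands on the ledge on the stove's own +x side, marked by an orange-red index line 7 mm wide outside the trivet; control panel on the -x side.
- pin (a point): Top of the brass locating pin on the stove's ledge: 9 mm thick, 7 mm tall, dome-topped; 91 mm from the stove's axis, 79 mm above the shelf. Hidden under the trivet until the notch is over it.
- notch (a point): Middle of the notch in the trivet's outer edge, at the level of the trivet ring's top face, 91 mm from the axis. The notch is 14 mm wide and open outwards, cut in from the ring's edge at 98 mm radius to 84 mm. It moves with the trivet.
- trivet_turn (a joint): Angle of the trivet about the stove's vertical axis in rad, anticlockwise seen from above; 0 (or a full turn, 6.283) when the notch is exactly over the pin. It turns endlessly either way round the collar and stays where it is left; friction is about 3 N at a claw. Pressed within about 0.03 rad of true, it finds its way over the domed pin.
- trivet (a joint): How far the trivet has gone down, in m: 0 when riding on top of the pin, 0.007 when fully seated on the ledge, negative when lifted. Leaf springs on the collar hold it, so it does not drop by itself: over the notch it goes down with a press of about 6 to 10 N anywhere on the ring or claws, and then stays down.
- claw0 (a point): Middle of the top of one of the trivet's three upright claws, the one 60 degrees anticlockwise (from above) from the notch. Claws stand 86 mm from the stove's axis, 12 mm wide along the ring, 14 mm radially, 41 mm tall above the ring's top face; a short tip at the very top leans 8 mm inward.
- claw1 (a point): The same on the claw 180 degrees from the notch. The trivet is a dull black flat iron ring round the collar, 132 mm inner and 196 mm outer diameter, 8 mm thick, 0.7 kg, with three claws. Its flat top is 87 mm above the shelf while it rides on the pin and 80 mm when seated; between the claws it is clear.
- claw2 (a point): The same on the claw 300 degrees anticlockwise from the notch.
- turntable_base: Fixed foot of the dark cedar turntable, origin under its centre at the shelf surface. The turntable's top is a disc 280 mm in diameter, upper face 40 mm above the shelf; it turns freely if pushed. Leave it alone.
- tea_bowl: Deep red raku tea bowl, 116 mm across, 80 mm tall, on the turntable; origin under its centre. Leave it alone.
- incense_box: Round celadon incense container, 61 mm across, 39 mm tall, on the turntable; origin under its centre. Leave it alone.
- kettle_lid: Bronze kettle lid with a bud knob, 96 mm across, 33 mm tall, on the turntable; origin under its centre. Leave it alone.
- lid_rest0: Bamboo lid rest, a tube 48 mm across, 54 mm tall, on the turntable; origin under its centre. Leave it alone.
- lid_rest1: The second bamboo lid rest, same size, on the turntable. Leave it alone.
- tea_caddy: Black lacquer tea caddy, 67 mm across, 68 mm tall, on the shelf; origin under its centre. Leave it alone.
- whisk: Bamboo tea whisk on its white porcelain holder, 61 mm across, 118 mm tall, on the shelf; origin under its centre. Leave it alone.

How it is judged (in metres and radians):
At the end, for the whole second after the job is handed in: The trivet is down on the ledge to within 1.5 mm of fully seated, its notch around the pin (their middles within 5 mm in plan), and it is at rest (value of joint trivet above 0.0055 m and horizontal distance between notch and pin below 0.005 m and velocity of joint trivet_turn between -0.05 and 0.05 rad/s); the robot touches nothing.
It fails at once if the trivet is lifted more than 4 mm (value of joint trivet below -0.004 m).
It fails at once if a claw of the trivet is taken between the fingers ((horizontal distance between the grasp point and claw0 below 0.01 m and z of the grasp point in the frame of claw0 below 0.012 m) or (horizontal distance between the grasp point and claw1 below 0.01 m and z of the grasp point in the frame of claw1 below 0.012 m) or (horizontal distance between the grasp point and claw2 below 0.01 m and z of the grasp point in the frame of claw2 below 0.012 m)).
It fails at once if a tea thing standing by is moved more than 15 mm or tipped (distance of any of tea_bowl, incense_box, kettle_lid, lid_rest0, lid_rest1, tea_caddy, whisk from where it was at the start of the episode above 0.015 m or angle between any of tea_bowl, incense_box, kettle_lid, lid_rest0, lid_rest1, tea_caddy, whisk's own z axis and vertical above 0.3 rad).
It also fails if it takes over 54 s, if anything falls off the work surface, if the arm or the gripper's body presses on something with over 40 N, if the wrist force passes 120 N, or if a joint passes its speed limit or range.

ROBOT

A 7-joint arm with a two-finger parallel gripper is mounted at the origin on the work surface. World frame = base frame: x ahead of the robot, y to its left, z up, the work surface at z = 0. Lengths are in mm, angles in rad, forces in N, time in s.
With the tool pointing down it reaches from about 350 to 775 mm from the base axis. Payload 3.1 kg.
Tool frame: the origin (TCP) lies midway between the tips of the shut fingers; the grasp point (between the pads) lies 19 mm behind it; z points along the fingers, y is the direction in which the jaws open and shut (so a half turn about z gives the same grasp; the last joint's range is limited). The gripper opens to 85 mm and grips with 20 to 120 N. Pads are 22 mm wide; open, the fingers measure 114 mm over their backs; the gripper's body (76 mm by 85 mm) begins 54 mm behind the grasp point. The pads swing forward as they close: fully open they stand 13 mm farther back than shut.
Start: joints at [-1.378, 0.311, 0.014, 1.512, -0.004, 1.319, -0.027], TCP at [127.928, 534.932, 231.304] pointing down, gripper open.
Joint ranges: [-2.7, 2.7], [-0.3, 1.91], [-1.27, 1.3], [0.12, 2.57], [-1.44, 4.58], [0.2, 2.03], [-3.05, 3.05]. Speed limits (rad/s): [2.79, 2.79, 3.14, 3.14, 3.14, 3.14, 3.14].

INTERFACE

Orientations are given as a unit quaternion [x, y, z, w].
In Python, from station import arm, cams gives the robot as it stands. Calls block until the motion is done:
- arm.movep(position, orientation): joint-space move of the TCP to a pose.
- arm.move_l(position, frame=None, v=150, until_force=None): straight line of the TCP; frame=None keeps the orientation; v is the mean speed in mm/s. With until_force (N) it stops when the force on the tool has changed by that much, and returns True; else False.
- arm.movej(angles): joint-space move.
- arm.ungrasp() and arm.gripper_close(): open the fingers fully, or close them until they stop; the grip force is fixed at half the most.
- arm.hold(seconds).
- arm.inverse_kinematics(position, orientation): joint angles nearest the present ones, or None.
- arm.observe(): the state.
- cams.camera(name): name is "side" or "top"; returns a dict with "pixels" (400x640x3 uint8, red, green, blue), "range_z" (400x640 float32, mm along the optical axis (not along the pixel's ray), 0 where there is no reading), "fx", "fy", "cx", "cy" (pixels), "k1" (the pictures are not rectified: a ray, as slopes to the right and down, at radius r is drawn at 1 + k1 r^2 times it, then the intrinsics apply), "world_to_cam" (4x4, takes a point from world to camera coordinates). Camera axes: x right, y up, looking along -z (the intrinsics and any distortion apply to the point x, -y, -z); pixel columns grow to the right and rows downward; lengths in mm; the calibration is good to about 2 mm. A picture is of the moment at which its call begins.
A pose or a line that the arm cannot do raises arm.IKError and nothing moves.
- arm.hand_in(): hands the job in, once; it reports no verdict.
The state is a dict: "t": time; "qpos": joint angles; "qd": joint speeds; "joint_efforts": joint torques, N m; "position": TCP position; "eef_rot": TCP orientation; "contact_force": force on the tool from outside, world axes, zero at the start; "wrist_torque": the same for the moment, N m; "opening": finger opening in mm.
Only numpy, scipy, OpenCV 4.12 (cv2) and the standard library are available. Lean on these libraries where they do the work, as an engineer would, in place of code of your own. Each camera call takes 0.05 s, during which the arm holds its last target.

## Working session

There is one attempt and no reset: what is moved stays moved. The work goes in short steps, each a Python script; the robot and the scene stay as the last script left them, time stands still between calls to the robot, and variables do not carry over. Pictures are saved under pics/ and viewed, and the job is handed in when it is done.

```bash
mkdir -p pics; cat > h.py <<'E'
import numpy as np, cv2
from station import arm, cams
def snap(n,f):
    c=cams.camera(n); cv2.imwrite('pics/'+f,c['pixels'][:,:,::-1]); np.savez('pics/'+f[:-4]+'.npz',**c); return c
def K(c): return np.array([[c['fx'],0,c['cx']],[0,c['fy'],c['cy']],[0,0,1]],float), np.array([c['k1'],0,0,0],float)
def ray(c,uv,z):
    k,d=K(c); p=cv2.undistortPoints(np.array(uv,float).reshape(-1,1,2),k,d).reshape(-1,2)
    T=np.linalg.inv(c['world_to_cam']); D=np.c_[p[:,0],-p[:,1],-np.ones(len(p))]@T[:3,:3].T; o=T[:3,3]
    return o+D*((z-o[2])/D[:,2])[:,None]
def proj(c,P):
    T=c['world_to_cam']; X=np.atleast_2d(P)@T[:3,:3].T+T[:3,3]; k,d=K(c)
    return cv2.projectPoints(X*[1,-1,-1],np.zeros(3),np.zeros(3),k,d)[0].reshape(-1,2)
E
python3 - <<'E'
from h import *
for n in('top','side'):
    c=snap(n,n+'0.png'); print(n,c['fx'],c['k1'],np.linalg.inv(c['world_to_cam'])[:3].round(2))
o=arm.observe(); print(o['t'],o['eef_rot'],o['position'],o['opening'])
E
```

```text
top 500.06238463815953 0.008461343286104995 [[ 3.00000e-02  9.90000e-01 -1.60000e-01  3.19440e+02]
 [-1.00000e+00  3.00000e-02  1.00000e-02 -1.76000e+00]
 [ 2.00000e-02  1.60000e-01  9.90000e-01  1.51994e+03]]
side 518.6891427470057 -0.09419735988607836 [[ 7.40000e-01  4.20000e-01 -5.30000e-01 -3.07320e+02]
 [-6.80000e-01  4.50000e-01 -5.80000e-01 -9.29670e+02]
 [-0.00000e+00  7.90000e-01  6.10000e-01  1.08609e+03]]
0.1 [ 1.17095131e-01  9.93120124e-01 -1.06920720e-03 -8.55933861e-05] [127.78902508 534.28440001 230.31274444] 85.42494916643933
```

View pics/top0.png

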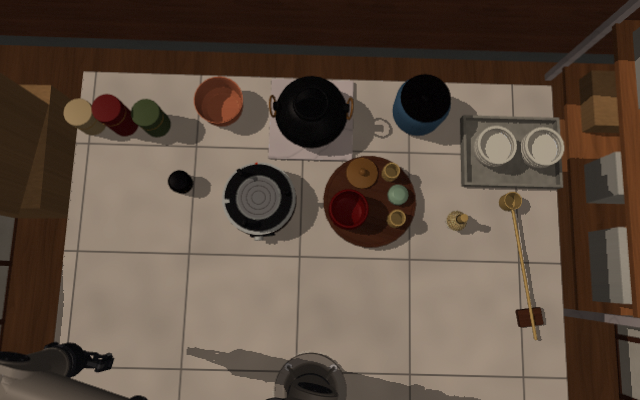

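View pics/side0.png

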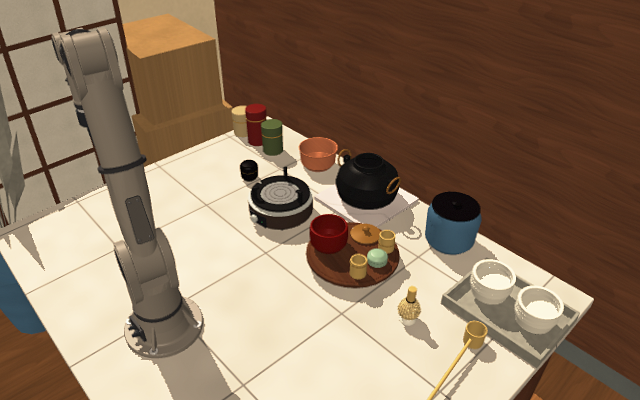

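The stove shows at about (260,200) in the top view and (281,200) in the side view. I'll enlarge both crops.

```bash
python3 - <<'E'
import cv2
a=cv2.imread('pics/top0.png')[150:250,205:315]; cv2.imwrite('pics/top0c.png',cv2.resize(a,None,fx=6,fy=6,interpolation=cv2.INTER_CUBIC))
a=cv2.imread('pics/side0.png')[155:235,235:325]; cv2.imwrite('pics/side0c.png',cv2.resize(a,None,fx=7,fy=7,interpolation=cv2.INTER_CUBIC))
E
```

```text
(no output)
```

View pics/top0c.png

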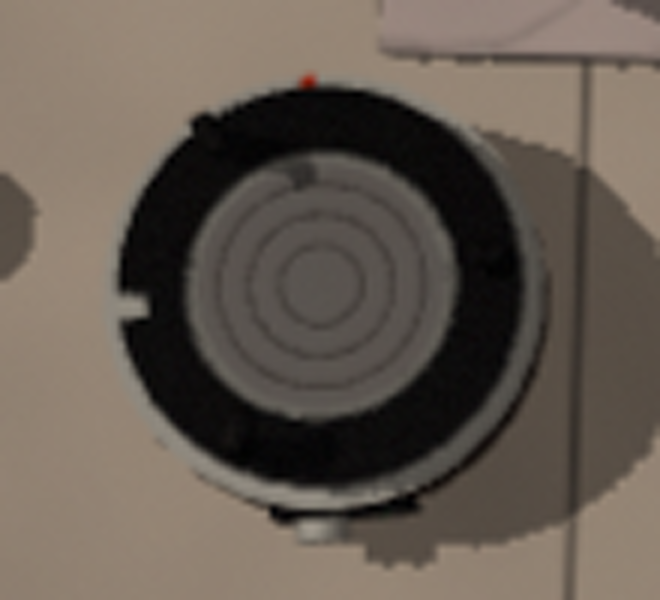

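View pics/side0c.png

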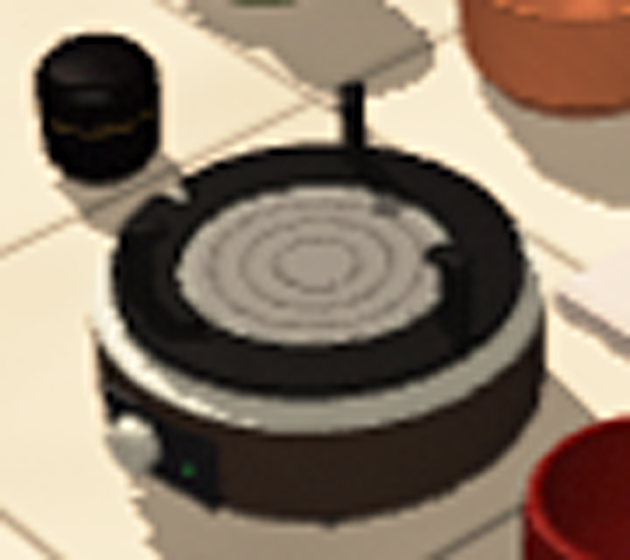

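```bash
cat > meas.py <<'E'
from h import *
def circ(P):
    w=np.ones(len(P),bool)
    for _ in range(8):
        A=np.c_[2*P,np.ones(len(P))][w]; s=np.linalg.lstsq(A,(P**2).sum(1)[w],rcond=None)[0]
        r=np.sqrt(s[2]+s[0]**2+s[1]**2); e=np.hypot(*(P-s[:2]).T)-r; w=abs(e)<max(1.5,1.5*np.median(abs(e)))
    return s[:2],r,w.sum()
def measure(c,zt=87,C=None,verbose=True,box=None):
    # unwarp ring-top plane to metric patch (0.5mm/px), centred on approx stove
    im=c['pixels']; g=im.max(2)
    u0,v0,u1,v1=box
    if C is None:
        m=np.zeros(g.shape,np.uint8); m[v0:v1,u0:u1]=(g[v0:v1,u0:u1]<45)*255
        n,l,s,_=cv2.connectedComponentsWithStats(m); i=1+np.argmax(s[1:,4]); m=(l==i).astype(np.uint8)
        cs,h=cv2.findContours(m,cv2.RETR_CCOMP,cv2.CHAIN_APPROX_NONE)
        cs=sorted(cs,key=cv2.contourArea,reverse=True)[:2]
        for k in cs:
            print('circle',circ(ray(c,k.reshape(-1,2),zt)[:,:2]))
        return
E
python3 - <<'E'
from meas import *
for n,b in(('top',(215,155,305,245)),('side',(240,160,318,235))):
    c=dict(np.load(f'pics/{n}0.npz')); print(n); measure(c,87,box=b)
    im=c['pixels'].astype(int); r=(im[...,0]>1.6*im[...,1]+20)&(im[...,0]>1.6*im[...,2]); 
    u0,v0,u1,v1=b; q=np.argwhere(r[v0:v1,u0:u1])+[v0,u0]; q=q[(q[:,0]<190)&(q[:,1]<290)]; print(q.tolist()[:20])
    if len(q): print(ray(c,q[:,::-1],72).round(1)[:8])
c=dict(np.load('pics/top0.npz'))
px=lambda x,y:(205+x/6-.5+.08,150+y/6-.5+.08)
print('notch',ray(c,px(133,307),87),'red',ray(c,px(308,82),72),'knob',ray(c,px(318,530),50),'collar ctr',ray(c,px(319,286),84))
print('claws',ray(c,[px(207,126),px(235,440),px(495,262)],128))
E
```

```text
top
circle (array([544.49807533, 166.10707109]), np.float64(95.88914526814763), np.int64(160))
circle (array([544.42513745, 166.55376516]), np.float64(66.92666798454908), np.int64(114))
[[163, 255], [163, 256], [164, 255], [164, 256]]
[[648.4 181.9  72. ]
 [648.5 178.9  72. ]
 [645.4 181.7  72. ]
 [645.5 178.8  72. ]]
side
circle (array([540.80332261, 157.90350822]), np.float64(95.9889450601092), np.int64(105))
circle (array([542.0179605 , 159.72372436]), np.float64(68.58566765654659), np.int64(72))
[]
notch [[531.06102263 256.10005274  87.        ]] red [[647.77413405 179.15171731  72.        ]] knob [[428.97426546 166.51255221  50.        ]] collar ctr [[544.27175886 167.61623893  84.        ]]
claws [[612.40123005 218.75382278 128.        ]
 [463.89079344 197.99128321 128.        ]
 [551.11270603  80.46423621 128.        ]]
```

```bash
python3 - <<'E'
from meas import *
for n,b in(('top',(215,155,305,245)),('side',(235,155,325,235))):
    c=dict(np.load(f'pics/{n}0.npz')); k,d=K(c)
    u0,v0,u1,v1=b; V,U=np.mgrid[v0:v1,u0:u1]; uv=np.c_[U.ravel(),V.ravel()].astype(float)
    p=cv2.undistortPoints(uv.reshape(-1,1,2),k,d).reshape(-1,2); r=c['range_z'][v0:v1,u0:u1].ravel()
    T=np.linalg.inv(c['world_to_cam']); X=(np.c_[p[:,0],-p[:,1],-np.ones(len(p))]*r[:,None])@T[:3,:3].T+T[:3,3]
    ok=(r>0)
    near=ok&(np.hypot(X[:,0]-543,X[:,1]-165)<50); print(n,'plate z',np.median(X[near,2]),X[near,2].std())
    hi=ok&(X[:,2]>100)&(np.hypot(X[:,0]-543,X[:,1]-165)<105)
    print('high',X[hi].round(0)[:40].tolist())
    im=c['pixels'][v0:v1,u0:u1].reshape(-1,3).max(1)
    for lo,h in((78,95),):
        s=ok&(X[:,2]>lo)&(X[:,2]<h)&(np.hypot(X[:,0]-543,X[:,1]-165)<120)
        hull=cv2.convexHull(X[s][:,:2].astype(np.float32)).reshape(-1,2); print('ring',circ(hull.astype(float)))
        g=s&(im>55)&(np.hypot(X[:,0]-543,X[:,1]-165)<80); hull=cv2.convexHull(X[g][:,:2].astype(np.float32)).reshape(-1,2).astype(float); print('plate',circ(hull))
E
```

```text
top plate z 85.2305105784842 3.0096961696366
high [[617.0, 222.0, 128.0], [617.0, 219.0, 129.0], [617.0, 216.0, 128.0], [614.0, 225.0, 127.0], [614.0, 222.0, 127.0], [614.0, 219.0, 131.0], [615.0, 217.0, 124.0], [615.0, 214.0, 125.0], [611.0, 224.0, 130.0], [610.0, 221.0, 132.0], [611.0, 218.0, 131.0], [611.0, 216.0, 129.0], [612.0, 213.0, 127.0], [608.0, 221.0, 129.0], [608.0, 218.0, 132.0], [609.0, 216.0, 124.0], [608.0, 213.0, 131.0], [608.0, 210.0, 129.0], [605.0, 221.0, 128.0], [606.0, 219.0, 127.0], [607.0, 217.0, 122.0], [606.0, 213.0, 125.0], [605.0, 210.0, 129.0], [605.0, 207.0, 130.0], [603.0, 219.0, 123.0], [601.0, 215.0, 135.0], [602.0, 212.0, 131.0], [603.0, 210.0, 127.0], [603.0, 207.0, 126.0], [599.0, 215.0, 130.0], [600.0, 213.0, 125.0], [600.0, 210.0, 126.0], [560.0, 92.0, 126.0], [560.0, 90.0, 126.0], [561.0, 87.0, 125.0], [560.0, 84.0, 130.0], [560.0, 81.0, 130.0], [560.0, 78.0, 129.0], [560.0, 75.0, 130.0], [556.0, 95.0, 134.0]]
ring (array([542.01365054, 165.39302406]), np.float64(104.34066782950728), np.int64(15))
plate (array([544.59156687, 167.41969296]), np.f
[... 493 characters left out ...]
0, 209.0, 120.0], [604.0, 211.0, 117.0], [606.0, 207.0, 118.0], [613.0, 211.0, 113.0], [604.0, 216.0, 110.0], [604.0, 211.0, 113.0], [609.0, 211.0, 111.0], [612.0, 210.0, 110.0], [605.0, 218.0, 105.0], [604.0, 211.0, 109.0], [609.0, 212.0, 106.0], [613.0, 211.0, 105.0], [600.0, 212.0, 106.0], [610.0, 213.0, 101.0], [613.0, 211.0, 101.0], [608.0, 206.0, 102.0], [603.0, 205.0, 100.0], [469.0, 198.0, 127.0], [469.0, 193.0, 130.0], [473.0, 193.0, 128.0], [474.0, 190.0, 129.0], [461.0, 198.0, 127.0], [463.0, 196.0, 127.0]]
ring (array([544.31435658, 164.11572584]), np.float64(98.67718411463254), np.int64(24))
plate (array([545.68682536, 161.10990983]), np.float64(66.26532576832163), np.int64(15))
```

```bash
cat >> h.py <<'E'
from scipy.spatial.transform import Rotation as R
C=np.array([544.4,166.2])
PIN=np.radians(7.05)
def pose(a,z,r=86,flip=0,C=C):
    """TCP at polar angle a about stove axis; jaw axis along yaw a"""
    t=a+flip*np.pi
    q=R.from_matrix(np.c_[[-np.sin(t),np.cos(t),0],[np.cos(t),np.sin(t),0],[0,0,-1]]).as_quat()
    return [C[0]+r*np.cos(a),C[1]+r*np.sin(a),z],list(q)
E
python3 - <<'E'
from h import *
for f in (0,1):
  for d in (178,150,120,90,70):
    for z in (220,104,82):
      p,q=pose(np.radians(d),z,flip=f); j=arm.inverse_kinematics(p,q); print(f,d,z,np.round(p,0),None if j is None else np.round(j,2))
E
```

```text
0 178 220 [458. 169. 220.] [-0.62  0.19  0.27  1.7  -0.05  1.26  2.77]
0 178 104 [458. 169. 104.] [-0.54  0.3   0.19  1.86 -0.07  0.98  2.78]
0 178 82 [458. 169.  82.] [-0.52  0.33  0.17  1.89 -0.07  0.93  2.78]
0 150 220 [470. 209. 220.] [-0.65  0.25  0.25  1.63 -0.06  1.27  2.22]
0 150 104 [470. 209. 104.] [-0.6   0.35  0.19  1.8  -0.08  1.    2.24]
0 150 82 [470. 209.  82.] [-0.59  0.38  0.17  1.82 -0.08  0.95  2.24]
0 120 220 [501. 241. 220.] [-0.67  0.33  0.25  1.52 -0.09  1.3   1.69]
0 120 104 [501. 241. 104.] [-0.64  0.43  0.21  1.68 -0.1   1.04  1.7 ]
0 120 82 [501. 241.  82.] [-0.63  0.45  0.2   1.71 -0.1   0.99  1.7 ]
0 90 220 [544. 252. 220.] [-0.68  0.43  0.32  1.39 -0.14  1.34  1.22]
0 90 104 [544. 252. 104.] [-0.67  0.52  0.3   1.56 -0.17  1.09  1.24]
0 90 82 [544. 252.  82.] [-0.67  0.54  0.3   1.58 -0.17  1.05  1.25]
0 70 220 [574. 247. 220.] [-0.66  0.48  0.35  1.32 -0.17  1.37  0.91]
0 70 104 [574. 247. 104.] [-0.67  0.57  0.35  1.48 -0.21  1.13  0.95]
0 70 82 [574. 247.  82.] [-0.67  0.59  0.35  1.51 -0.22  1.08  0.96]
1 178 220 [458. 169. 220.] [-0.91  0.21  0.63 
[... 307 characters left out ...]

1 150 82 [470. 209.  82.] [-0.91  0.42  0.6   1.83 -0.28  0.97 -0.72]
1 120 220 [501. 241. 220.] [-0.92  0.36  0.6   1.53 -0.21  1.31 -1.34]
1 120 104 [501. 241. 104.] [-0.9   0.47  0.58  1.69 -0.29  1.06 -1.28]
1 120 82 [501. 241.  82.] [-0.9   0.5   0.57  1.72 -0.31  1.02 -1.26]
1 90 220 [544. 252. 220.] [-0.91  0.48  0.68  1.4  -0.3   1.36 -1.8 ]
1 90 104 [544. 252. 104.] [-0.9   0.57  0.65  1.57 -0.37  1.13 -1.74]
1 90 82 [544. 252.  82.] [-0.89  0.6   0.64  1.59 -0.39  1.09 -1.72]
1 70 220 [574. 247. 220.] [-1.06  0.68  1.12  1.33 -0.6   1.49 -1.91]
1 70 104 [574. 247. 104.] [-1.08  0.81  1.12  1.5  -0.74  1.31 -1.8 ]
1 70 82 [574. 247.  82.] [-1.08  0.84  1.12  1.52 -0.77  1.28 -1.78]
```

```bash
python3 - <<'E'
from h import *
arm.gripper_close()
a=np.radians(158.4)+28/86
p,q=pose(a,220); arm.movep(p,q)
p,q=pose(a,103); print(arm.move_l(p,q,v=100,until_force=8))
o=arm.observe(); print(o['t'],np.round(o['position'],1),p,np.round(o['contact_force'],1),o['opening'])
snap('top','top1.png');snap('side','side1.png')
a=cv2.imread('pics/top1.png')[150:250,205:315];b=cv2.imread('pics/side1.png')[135:235,225:335]
cv2.imwrite('pics/c1.png',cv2.resize(np.hstack([a,b]),None,fx=3.6,fy=3.6,interpolation=cv2.INTER_CUBIC))
E
```

```text
False
4.5417 [459.1 170.8 103.7] [np.float64(458.51362223575404), np.float64(170.6192889176019), 103] [-0.5 -0.7 -0.5] 0.16998489838189634
```

View pics/c1.png

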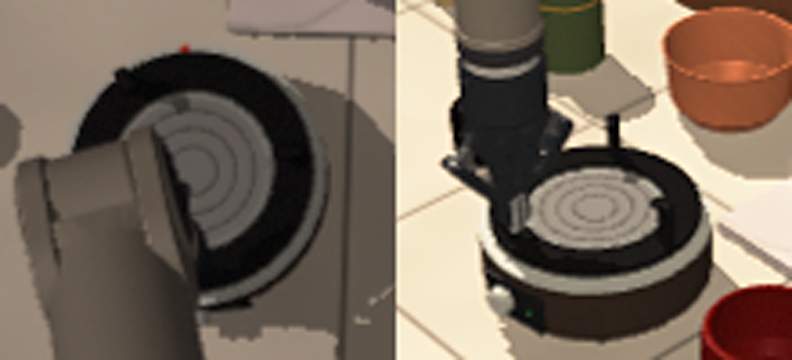

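The fingertip stands just above the ring near the panel, on the far side of claw0, and nothing is touching. I'll push round to about 8° short of true.

```bash
python3 - <<'E'
from h import *
for d in list(np.arange(170,86,-7.0))+[86.]:
    p,q=pose(np.radians(d),103); arm.move_l(p,q,v=45)
    o=arm.observe(); x=o['position'][:2]-C; f=o['contact_force']; a=np.radians(d)
    print(d,round(o['t'],2),'ang',np.degrees(np.arctan2(x[1],x[0])).round(2),'r',np.hypot(*x).round(1),'Ft',(f[0]*-np.sin(a)+f[1]*np.cos(a)).round(1),'Fr',(f[0]*np.cos(a)+f[1]*np.sin(a)).round(1),f[2].round(1))
snap('top','top2.png');snap('side','side2.png')
a=cv2.imread('pics/top2.png')[150:250,205:315];b=cv2.imread('pics/side2.png')[135:235,225:335]
cv2.imwrite('pics/c2.png',cv2.resize(np.hstack([a,b]),None,fx=3.6,fy=3.6,interpolation=cv2.INTER_CUBIC))
E
```

```text
170.0 5.03 ang 169.91 r 85.9 Ft 0.1 Fr 0.4 -0.4
163.0 5.41 ang 163.18 r 85.9 Ft -0.0 Fr -0.9 0.3
156.0 5.79 ang 156.05 r 86.0 Ft -0.1 Fr 0.0 -0.8
149.0 6.17 ang 148.98 r 86.1 Ft 0.6 Fr -0.1 0.2
142.0 6.56 ang 141.95 r 86.2 Ft 0.6 Fr 0.5 0.2
135.0 6.94 ang 134.94 r 86.1 Ft 0.6 Fr 0.5 -0.5
128.0 7.33 ang 127.92 r 86.1 Ft 0.0 Fr 0.2 -0.1
121.0 7.71 ang 120.9 r 86.1 Ft -0.3 Fr 0.3 -0.4
114.0 8.09 ang 113.9 r 86.0 Ft -0.4 Fr 1.5 -0.2
107.0 8.47 ang 106.92 r 86.0 Ft 0.0 Fr 0.5 0.4
100.0 8.86 ang 99.9 r 86.0 Ft 0.5 Fr 0.5 -0.5
93.0 9.24 ang 92.92 r 86.0 Ft 0.4 Fr 0.1 -0.4
86.0 9.62 ang 85.93 r 86.0 Ft 0.3 Fr -0.1 -1.1
```

View pics/c2.png

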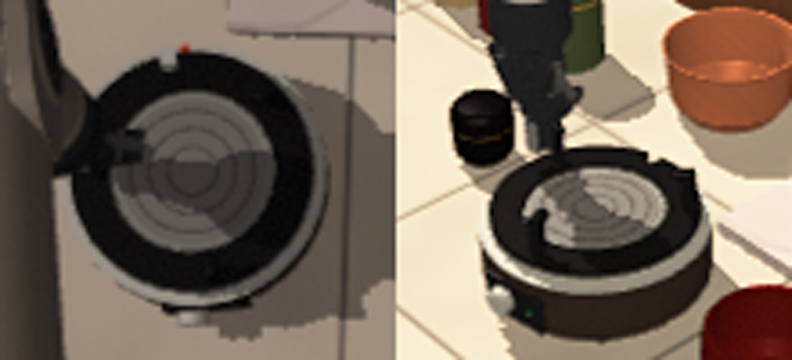

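The trivet has turned with the finger. In the top crop the notch is at about (168,62) and the red line at (185,48), so it is still a few degrees short.

```bash
cat >> meas.py <<'E'
def angles(c,zr=87,C=np.array([544.4,166.4]),pr=True):
    """sample brightness along arcs on ring-top plane -> notch angle; red mark -> pin angle (deg)"""
    g=c['pixels'].max(2).astype(np.float32); res=[]
    def scan(lo,hi,r,z):
        a=np.arange(lo,hi,.25); A=np.radians(a)
        uv=proj(c,np.c_[C[0]+r*np.cos(A),C[1]+r*np.sin(A),np.full(len(a),z)]).astype(np.float32)
        return a,uv
    for r in (88,90,92,94):
        a,uv=scan(-10,40,r,zr); v=cv2.remap(g,uv[:,:1],uv[:,1:],cv2.INTER_LINEAR).ravel()
        w=np.clip(v-np.median(v)-15,0,None); res.append((w*a).sum()/w.sum() if w.sum() else np.nan)
    im=c['pixels'].astype(np.float32); red=np.clip(im[...,0]-1.25*im[...,1]-15,0,None); pr_=[]
    for r in (101,103,105,107):
        a,uv=scan(-10,30,r,72); v=cv2.remap(red,uv[:,:1],uv[:,1:],cv2.INTER_LINEAR).ravel()
        pr_.append((v*a).sum()/v.sum() if v.sum() else np.nan)
    return np.round(res,2),np.round(pr_,2)
E
python3 - <<'E'
from meas import *
c=dict(np.load('pics/top2.npz')); print(angles(c)); 
print(angles(c,C=np.array([544.4,165.6])))
c=dict(np.load('pics/side2.npz')); print(angles(c,C=np.array([543,161.5])))
E
```

```text
(array([14.92, 14.75, 14.89, 14.9 ]), array([7.41, 7.16, 7.04, 7.09]))
(array([15.42, 15.23, 15.36, 15.36]), array([7.84, 7.62, 7.45, 7.53]))
(array([13.  , 12.96, 13.29, 13.87]), array([nan, nan, nan, nan]))
```

```bash
python3 - <<'E'
from meas import *
for d in (82.,79.):
    p,q=pose(np.radians(d),103); arm.move_l(p,q,v=25)
arm.hold(.3)
o=arm.observe(); x=o['position'][:2]-C; print(o['t'],np.degrees(np.arctan2(x[1],x[0])))
c=snap('top','top3.png'); print(angles(c)); print(angles(c,C=np.array([544.4,165.6])))
cv2.imwrite('pics/c3.png',cv2.resize(cv2.imread('pics/top3.png')[150:250,205:315],None,fx=5,fy=5,interpolation=cv2.INTER_CUBIC))
E
```

```text
10.75 78.91250568270297
(array([7.66, 7.57, 7.96, 7.98]), array([6.71, 6.85, 6.96, 7.03]))
(array([8.18, 8.07, 8.42, 8.46]), array([7.15, 7.28, 7.37, 7.47]))
```

View pics/c3.png

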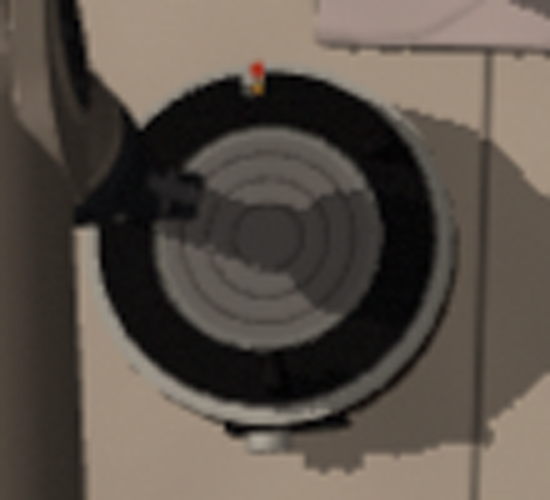

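The brass pin now shows in the notch, just to the right of its middle, with about 0.8° left. I'll finish the turn, back off 4 mm along the arc and press.

```bash
python3 - <<'E'
from meas import *
p,q=pose(np.radians(78.15),103); arm.move_l(p,q,v=15); arm.hold(.3)
c=snap('top','top4.png'); print(angles(c))
p,q=pose(np.radians(81.5),103); arm.move_l(p,q,v=30)
p,q=pose(np.radians(81.5),92); arm.move_l(p,q,v=40)
p,q=pose(np.radians(81.5),74); print('stop',arm.move_l(p,q,v=12,until_force=22))
o=arm.observe(); print(o['t'],np.round(o['position'],1),np.round(o['contact_force'],1))
arm.hold(.3); o=arm.observe(); print(np.round(o['position'],1),np.round(o['contact_force'],1))
E
```

```text
(array([7.09, 7.15, 7.64, 7.71]), array([6.73, 6.86, 6.96, 7.04]))
stop True
13.4417 [560.1 251.   80.2] [ 0.  -0.1  3.9]
[560.1 251.   80.2] [-0.1  0.3  6.1]
```

The press stopped at z = 80.2, which is the seated height. I'll retreat and check.

```bash
python3 - <<'E'
from meas import *
p,q=pose(np.radians(81.5),220); arm.move_l(p,q,v=120)
arm.movej([-1.378,.311,.014,1.512,-.004,1.319,1.0]); 
c=snap('top','top5.png'); print(angles(c,zr=80)); d=snap('side','side5.png')
o=arm.observe(); print(o['t'],np.round(o['contact_force'],1))
c0=dict(np.load('pics/top0.npz'));
# depth: ring and claw heights
for n,x in(('top',c),('side',d)):
    k,dd=K(x); A=np.radians(np.arange(0,360,3)); out=[]
    T=np.linalg.inv(x['world_to_cam'])
    V,U=np.mgrid[150:250,205:330]; uv=np.c_[U.ravel(),V.ravel()].astype(float)
    for e,lab in((x,'now'),(dict(np.load(f'pics/{n}0.npz')),'before')):
        p=cv2.undistortPoints(uv.reshape(-1,1,2),k,dd).reshape(-1,2); r=e['range_z'][150:250,205:330].ravel()
        X=(np.c_[p[:,0],-p[:,1],-np.ones(len(p))]*r[:,None])@T[:3,:3].T+T[:3,3]; h=np.hypot(X[:,0]-544,X[:,1]-166)
        s=(r>0)&(h>74)&(h<92)&(X[:,2]<97)&(X[:,2]>65); s2=(r>0)&(h<50); print(n,lab,'ring-plate z',np.median(X[s,2])-np.median(X[s2,2]))
a=cv2.imread('pics/top5.png')[150:250,205:315];b=cv2.imread('pics/side5.png')[135:235,225:335]
cv2.imwrite('pics/c5.png',cv2.resize(np.hstack([a,b]),None,fx=3.6,fy=3.6,interpolation=cv2.INTER_CUBIC))
E
```

```text
(array([5.14, 5.3 , 5.28, 5.27]), array([7.01, 7.01, 7.01, 7.07]))
17.0333 [ 0.  -0.1  0.4]
top now ring-plate z -4.864642760745255
top before ring-plate z 2.482034248662103
side now ring-plate z -4.198940233593305
side before ring-plate z 2.5758803369616885
```

View pics/c5.png

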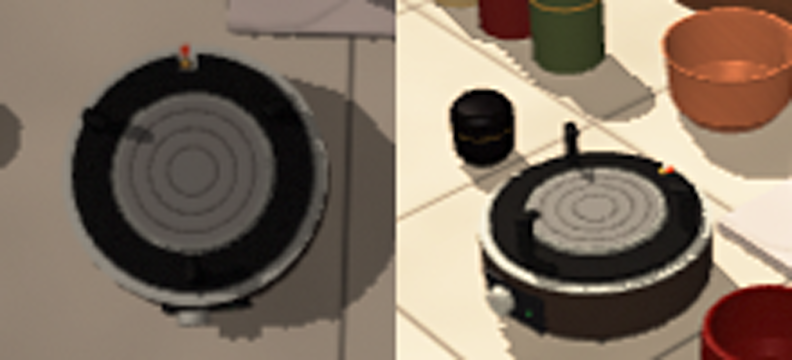

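View pics/side5.png

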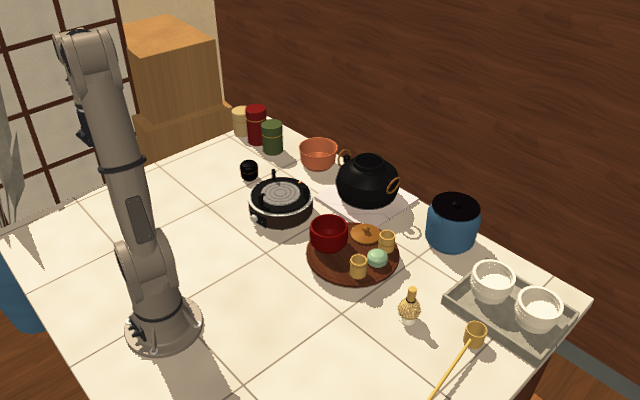

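```bash
python3 - <<'E'
from h import *
arm.hold(.5); arm.hand_in()
E
```

```text
the job is handed in; nothing more can be done
```

The trivet is fully seated on the stove's ledge with its notch around the brass pin, and I've handed the job in. That took about 17.5 s of the 54 s.

With the fingers shut, I pushed one claw (claw0) about 91° clockwise in small steps. I checked the notch against the orange-red line twice on the way, backed off 4 mm, then pressed straight down on the ring next to the claw. No claw was taken between the fingers, and the trivet was not lifted.

**Last checks:**
- **Seating:** the press stopped with the fingertip at 80.2 mm, against 80 mm for seated. Measured against the hotplate, the ring dropped about 7 mm in both views (7.3 mm top, 6.8 mm side).
- **Notch:** the last pictures show the pin inside the notch, in line with the red line.
- **Other items:** by eye, the turntable's tea things, the caddy and the whisk look unmoved. The arm is clear of everything, with no contact force.

**Checks that disagreed:**
- **Notch angle:** the final brightness-based reading put the notch about 1.8° (roughly 3 mm) off the red line. I put this down to the bright pin now filling the notch: seated around the pin, it can be off by about 2.5 mm at most, within the 5 mm limit.
- **Stove centre:** the side camera put it about 5–8 mm from where the top camera did. I used only the top camera for the angles, where this mostly cancels out.

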